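# Hook the drying-rack tray spring onto its post

### The arm

A 6-joint arm with a two-finger parallel gripper is mounted at the origin on the work surface. World frame = base frame: x ahead of the robot, y to its left, z up, the work surface at z = 0. Lengths are in mm, angles in rad, forces in N, time in s.
With the tool pointing down it reaches from about 225 to 725 mm from the base axis. Payload 3.1 kg.
Tool frame: the origin (TCP) lies at the very end of the fingers, on their centre line; the grasp point (between the pads) lies 19 mm behind it; z points along the fingers, y is the line along which they close (so a half turn about z gives the same grasp; the last joint's range is limited). The gripper opens to 85 mm and grips with 20 to 120 N. Pads are 22 mm wide; open, the fingers measure 114 mm over their backs; the gripper's body (76 mm by 85 mm) begins 54 mm behind the grasp point. The pads swing forward as they close: fully open they stand 13 mm farther back than shut.
Start: joints at [-1.317, 0.048, 0.099, 1.622, 0, 1.443], TCP at [195.595, -487.196, 231.312] pointing down, gripper open.
Joint ranges: [-2.91, 2.91], [-0.99, 1.94], [-1.21, 1.42], [-2.12, 2.29], [-1.49, 1.47], [-3.14, 3.14]. Speed limits (rad/s): [2.79, 2.79, 3.14, 3.14, 3.14, 3.14].

### API

Orientations are given as a unit quaternion [w, x, y, z].
In Python, from cell import env gives the robot as it stands. The module is installed in compiled form; this text tells all that it offers.
- The arm moves only by the tool servo_tool, never from a script. Its argument "steps" is a list of rows, each a list of 5 numbers: the finger opening in mm, from 0 to 85.4, then the shift along the world's x, y, z in fractions of the full range, 1 being 100 cm, then the turn about the world's z in normalised numbers (1 is 180 degrees). In form: [[fingers, tx, ty, tz, twist], ...]. A call has 1 to 5 rows; each row is the pose to reach, as a shift and turn from the pose commanded when the call began; what a row does not reach only later rows make up. A row lasts 1/12 s, in which the tool goes at most 41.7 mm and 7.16 degrees, less where a joint would pass 70% of its speed; a pose out of reach is approached as far as the arm can. A call with a gripper value outside its range is refused whole. The fingers move at their own pace and stop on an object; "force" is the grip in N (left out, the last holds). Time passes only in rows, so rows that repeat a pose let the fingers close. It gives the time, the measured TCP pose, the force, the opening and the grip force at its end, in the units of the state.
- env.get_state(): the state, without advancing time (a new reading comes with each control period).
- env.camera(name): name is "scene" or "top"; returns a dict with "color" (480x640x3 uint8, blue, green, red), "z_map" (480x640 float32, mm along the optical axis (not along the pixel's ray), 0 where there is no reading), "fov_y" (degrees; the focal length in pixels is half the picture's height over the tangent of half this angle, whatever the lens; pixels are square), "cx", "cy" (the principal point, pixels), "R" (3x3) and "t" (3): a world point X has camera coordinates R X + t. Camera axes: x right, y down, z forward; pixel columns grow to the right and rows downward; lengths in mm; the calibration is good to about 2 mm. A picture is of the moment at which its call begins.
- env.sign_off(): hands the job in; it is judged then, once.
The state is a dict: "t": time; "joint_positions": joint angles; "joint_vel": joint speeds; "tau": joint torques, N m; "ee_pos": TCP position; "ee_rot": TCP orientation; "ft_force": force on the tool from outside, world axes, zero at the start; "ft_torque": the same for the moment, N m; "opening": finger opening in mm; "gripper_force": force on a finger pad.
Only numpy, scipy, OpenCV 4.12 (cv2) and the standard library are available. Lean on these libraries where they do the work, as an engineer would, in place of code of your own. Each camera call takes 0.05 s, during which the arm holds its last target. There are 200 camera calls.

### The job

Take the orange spring puller from its wooden rest, put its pin into the pull eye of the rack's spring, stretch the spring over the red-headed post and seat its loop under the head, feeling for the post's height, so that the post holds the tension. Do it gently: never let the spring snap back, overstretch it, force it or touch it with the gripper, and leave the paint jar, glue bottle and tape roll alone. Then lay the puller back in its rest the way it lay.

Things in the scene. Friction and masses are not known exactly. Their poses are not given: they have to be found in the camera images.
- rack: Fixed drying-rack tray: dark steel plate 270 x 70 x 8 mm with a grey lug and a blue spring sleeve at one end and a flat white wire tray along one side. Its +x (horizontal) is the pull direction, from the sleeve towards the post; z up; origin on the table top under the post's nominal place
- sleeve_mouth (a point): Mouth of the blue sleeve on the lug, 70 mm above the table, out of which the steel spring comes and about which it swivels and tilts. At rest the spring runs level from here along the rack's x and ends in a flat brass wire figure of eight (see bar). It returns softly to that height: holding the end down 35 mm takes about 3 N
- bar (a point): Centre of the cross bar of the brass figure of eight (round wire 4 mm thick). On its sleeve side is the post loop, inner 20 mm along the spring x 19 mm wide; on its other side the pull eye. Hooked, the bar bears on the far side of the post's neck, its centre 5.5 mm past the post axis. To drop over the head it must be about 9 to 15 mm past it
- pull_eye (a point): Centre of the pull eye at mid-wire, 13 mm past the bar along the spring: an opening 20 mm long (along the spring) x 12 mm wide in the 4 mm wire, open above and below. A pin pulling at its far end sits 19 mm past the bar
- hook_end (a joint): Stretch of the spring in m: 0 at rest. The pull is 3 N plus 0.15 N per mm, so a light touch of about 3 N more is enough to feel the post; 22 N on the spring or post is too much. More than 65 mm is overstretched; hooked on the post it reads 23 to 48 mm, depending on the post's place
- anchor: Blue foot 40 x 44 x 10 mm clamped on the plate; origin at the centre of its underside, 8 mm above the table; x along the rack's x, z up. The steel post stands on its z axis (see flange_nominal)
- flange_nominal (a point): Nominal centre of the top of the post's flange, 26 mm above the foot's origin. The post is a screw: the real flange, and all above it, lies up to 10 mm higher or lower, and no reading shows it. Flange 30 mm across; above it a neck 7 mm across, 7 mm tall, then a red head 13 mm across, 3 mm thick. The loop sits on the neck, between flange and head
- puller: Spring puller, about 150 g: orange handle 90 long x 18 wide x 22 mm tall, from x = -50 to +40 mm; origin at its mid-height where to grip it, fingers closing along its y. +x points along the 8 mm steel shaft to the pin at x = 75 mm; z up as it lies. The fingers should not touch the rack or spring
- pin_tip (a point): Lower end of the puller's pin, at (75, 0, -28) mm in the puller's frame. The pin is round-ended, 6 mm across and 11 mm long, and hangs down from a shoulder 14 mm across (underside at z = -17 mm), which bears on the eye's wire to push it down
- puller_rest: Fixed wooden rest, board 130 x 60 x 8 mm; origin under its centre, z up. The puller lies in it with its origin 50 mm above this one, its x along this x. Two notched uprights: rear (x = -42 mm) 28 mm wide for the handle, cheeks 56 mm high; front (x = +50 mm) 20 mm wide for the shaft, cheeks 62 mm high. Between them (x = -38 to +46 mm) the handle is free
- paint_jar: Loose jar with a red label and black lid, 54 mm across, 60 mm tall; origin under its centre. Leave alone
- glue_bottle: Loose white bottle with a red cap, 40 mm across, 85 mm tall; origin under its centre. Leave alone
- tape_roll: Loose yellow ring of tape lying flat, 70 mm across, 24 mm tall; origin under its centre. Leave alone
There are look-alikes about, which are no part of the job. Of the things shaped like the puller_rest, the wooden one is meant.

How it is judged (in metres and radians):
On the way, in this order (a step that is already met when the one before it is completed fails the run):
1. the puller is lifted out of its rest (z of puller in the frame of puller_rest above 0.075 m), for 0.1 s.
2. the puller, its pin in the pull eye, stretches the spring by more than 15 mm (value of joint hook_end above 0.015 m and contact force between puller and rack above 3 N and horizontal distance between pin_tip and pull_eye below 0.012 m), for 0.2 s.
3. the spring hangs on the post without the puller (contact force between rack and anchor above 4 N and contact force between puller and rack below 0.5 N and value of joint hook_end above 0.015 m), for 0.2 s.
At the end, for the whole second after the job is handed in: The spring's cross bar bears on the far side of the post's neck under the red head (2 to 9 mm past the post axis, within 6 mm sideways) with at least 4 N on the post; the puller lies released and still in its rest, within 20 mm of where it belongs along the board, upright, pin over the front end (x of bar in the frame of anchor between 0.002 and 0.009 m and y of bar in the frame of anchor between -0.006 and 0.006 m and z of bar in the frame of anchor below 0.044 m and contact force between rack and anchor above 4 N and contact force between puller and rack below 0.1 N and horizontal distance between puller and puller_rest below 0.02 m and z of puller in the frame of puller_rest between 0.046 and 0.055 m and x of pin_tip in the frame of puller_rest above 0.05 m and angle between puller's own z axis and vertical below 0.15 rad and linear speed of puller below 0.02 m/s); the robot touches nothing.
It fails at once if the spring is stretched more than 65 mm, or snaps back faster than 0.35 m/s (value of joint hook_end above 0.065 m or velocity of joint hook_end below -0.35 m/s).
It fails at once if the puller pulls or presses on the spring or rack with more than 22 N, or on the post with more than 15 N (contact force between puller and rack above 22 N or contact force between puller and anchor above 15 N).
It fails at once if the spring end is forced onto the post with more than 22 N (contact force between rack and anchor above 22 N).
It fails at once if the arm or gripper itself touches the rack, spring or post (contact force between any of the arm, the fingers and rack above 1 N or contact force between any of the arm, the fingers and anchor above 1 N).
It fails at once if the paint jar, glue bottle or tape roll is moved more than 20 mm (distance of any of paint_jar, glue_bottle, tape_roll from where it was at the start of the episode above 0.02 m).
It also fails if it takes over 59 s, if anything falls off the work surface, if the arm or the gripper's body presses on something with over 40 N, if the wrist force passes 120 N, or if a joint passes its speed limit or range.

## Working session

There is one attempt and no reset: what is moved stays moved. The work goes in short steps, Python scripts to look and compute and a tool call to move; the robot and the scene stay as the last step left them, time stands still between calls to the robot, and variables do not carry over. Pictures are saved under pics/ and viewed, at most 12 in all, crops included, and the job is handed in when it is done.

Besides the shell and the picture viewer there is one more tool, called after "Request:" by a JSON object that holds its "method" and its "body", one argument or row to a line. servo_tool: Moves the arm, as the interface text tells. Its arguments: {"type":"object","properties":{"steps":{"type":"array"},"force":{"type":"number"}},"required":["steps"]}

```bash
mkdir -p pics
cat > h.py <<'E'
import numpy as np, cv2
from cell import env
def shot(n):
    c=env.camera(n); np.savez(f'pics/{n}.npz',**{k:np.array(v) for k,v in c.items()}); return c
def load(n): return dict(np.load(f'pics/{n}.npz'))
def ray(c,u,v):
    f=240/np.tan(np.radians(float(c['fov_y']))/2)
    return np.array([(u-float(c['cx']))/f,(v-float(c['cy']))/f,1.])
def pt(c,u,v):  # by depth
    z=float(c['z_map'][int(round(v)),int(round(u))]); return c['R'].T@(ray(c,u,v)*z-c['t'])
def atz(c,u,v,z): # on plane height z
    d=c['R'].T@ray(c,u,v); o=-c['R'].T@c['t']; return o+d*(z-o[2])/d[2]
E
python3 - <<'E'
from h import *
for n in ('scene','top'):
    c=shot(n); cv2.imwrite(f'pics/{n}0.png',c['color']); print(n,c['fov_y'],c['cx'],c['cy'],-c['R'].T@c['t'],c['R'].round(2).tolist())
print(env.get_state())
E
```

```text
scene 48.55240317159078 320.1304169142542 237.2946005062725 [1163.87133046 -896.81213867  766.6725144 ] [[0.73, 0.69, 0.01], [0.38, -0.39, -0.84], [-0.57, 0.61, -0.55]]
top 48.83855188637209 317.632667689007 244.64600848086218 [ 335.52684797  -87.41664103 1141.68057484] [[-0.01, -1.0, 0.02], [-0.99, 0.01, -0.12], [0.12, -0.02, -0.99]]
{'t': 0.1, 'joint_positions': array([-1.31680082e+00,  4.86788749e-02,  9.77253874e-02,  1.62196943e+00,
       -3.33231273e-05,  1.44303341e+00]), 'joint_vel': array([-0.00120123, -0.00015587,  0.00427442,  0.00153355, -0.0006077 ,
       -0.00046938]), 'tau': array([ 2.15526845e-03, -3.39850008e+01,  3.20936286e+01,  1.57484034e-02,
       -1.66790201e-04, -1.57043274e-06]), 'ee_pos': array([ 195.44748302, -486.67051105,  230.21845096]), 'ee_rot': array([-1.06012806e-03,  9.81837250e-01,  1.89722120e-01, -8.36951427e-05]), 'ft_force': array([ 0.58128518, -1.09625937, -0.25557107]), 'ft_torque': array([-0.01478744, -0.00939895,  0.00358918]), 'gripper_force': 0.0, 'opening': 85.54337877190528}
```

View pics/top0.png

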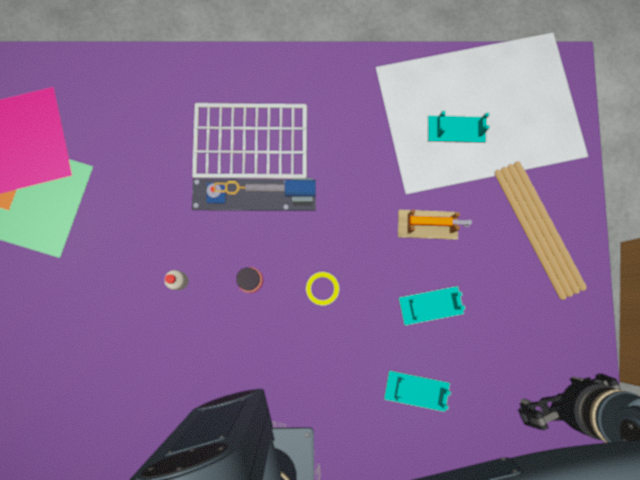

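View pics/scene0.png

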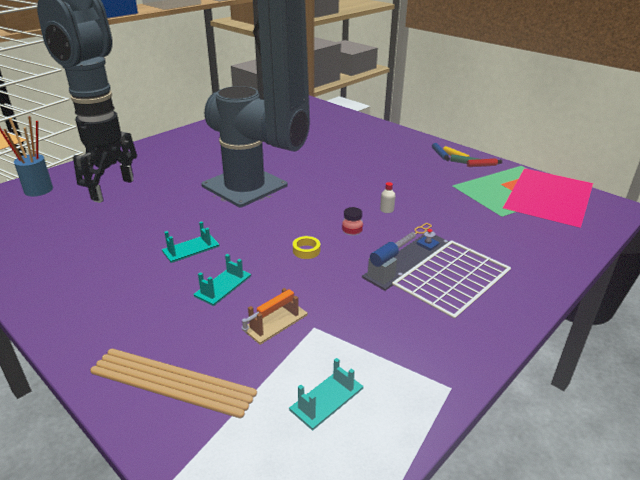

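The top view shows the rack (192–316, 178–211), with the post at about (214,188) and the eye at about (232,187). The wooden rest with the orange puller is at (398–470, 208–240), and its pin points right. There are three look-alikes, all teal: (458,128), (432,305) and (418,390). Only the one at (430,224) is wooden and holds the puller, so that is the rest meant. I'll check it in enlarged crops.

Run:
```python
from h import *
c=load('top'); im=c['color']
a=cv2.resize(im[172:217,190:320],None,fx=6,fy=6,interpolation=cv2.INTER_CUBIC)
b=cv2.resize(im[200:246,380:510],None,fx=6,fy=6,interpolation=cv2.INTER_CUBIC)
cv2.imwrite('pics/crop1.png',np.vstack([a,b]))
s=load('scene')['color']
a=cv2.resize(s[215:285,360:460],None,fx=4,fy=4,interpolation=cv2.INTER_CUBIC)
b=cv2.resize(s[280:350,230:330],None,fx=4,fy=4,interpolation=cv2.INTER_CUBIC)
cv2.imwrite('pics/crop2.png',np.hstack([a,b]))
```

```text
(no output)
```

View pics/crop1.png

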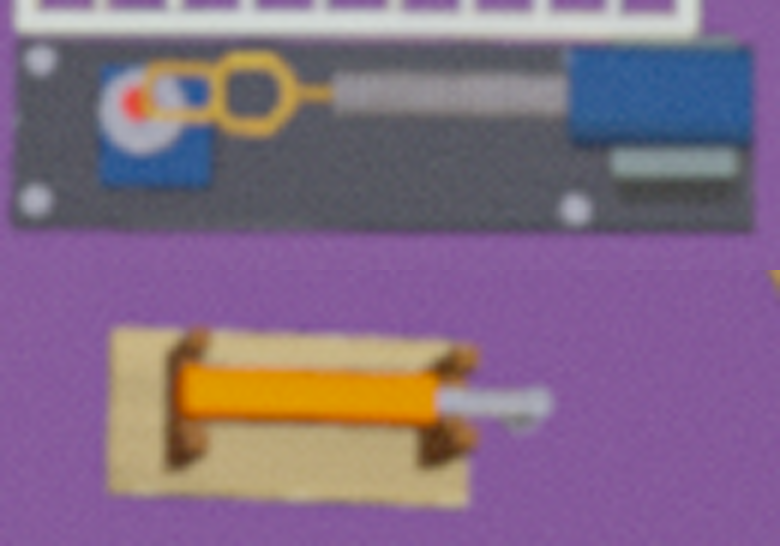

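View pics/crop2.png

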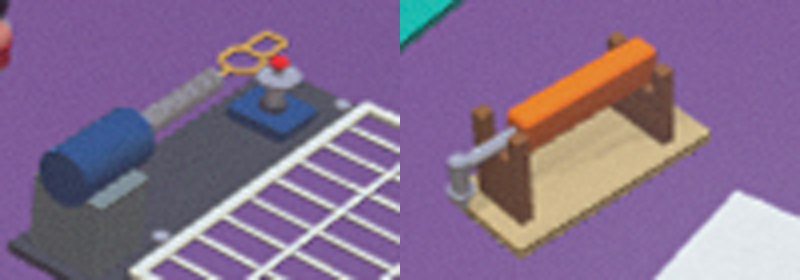

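Run:
```python
from h import *
c=load('top'); s=load('scene')
A=lambda x,y:(190+(x-2.5)/6,172+(y-2.5)/6); B=lambda x,y:(380+(x-2.5)/6,200+(y-272.5)/6)
def p(n,q,z): print(n,atz(c,*q,z).round(1))
for n,x,y,z in [('eye',181,93,70),('bar',214,93,70),('loop',252,94,70),('tip spring',335,94,70),('sleeve',568,95,70),('sleeve top L',568,47,86),('head',136,103,44),('flange',142,112,34),
 ('foot',100,65,18),('foot',211,66,18),('foot',211,187,18),('foot',100,187,18),('pl',14,230,8),('pl',752,230,8),('pl',14,42,8)]: p(n,A(x,y),z)
for n,x,y,z in [('h',178,365,61),('h',440,374,61),('h',440,425,61),('h',180,418,61),('pin',540,402,54),('b',110,327,8),('b',110,492,8),('b',468,506,8),('b',468,343,8)]: p(n,B(x,y),z)
# scene cross-check: crop2
S=lambda x,y:(360+(x-1.5)/4,215+(y-1.5)/4); R=lambda x,y:(230+(x-401.5)/4,280+(y-1.5)/4)
for n,q,z in [('S eye',S(270,43),70),('S bar',S(255,52),70),('S loop',S(238,60),70),('S headtop',S(279,61),44),('S hdl far top',R(645,40),61),('S far R',R(656,52),61),('S near',R(510,115),61),('S nearR',R(529,133),61),('S pin top',R(460,160),54),('S board',R(709,130),8),('S board',R(521,255),8)]: print(n,atz(s,*q,z).round(1))
```

```text
eye [591.1  93.4  70. ]
bar [591.1  82.1  70. ]
loop [590.7  69.   70. ]
tip spring [590.5  40.5  70. ]
sleeve [589.8 -39.7  70. ]
sleeve top L [602.7 -40.4  86. ]
head [593.8 113.5  44. ]
flange [592.9 113.2  34. ]
foot [614.  131.5  18. ]
foot [613.5  91.5  18. ]
foot [568.9  90.9  18. ]
foot [569.2 130.7  18. ]
pl [555.6 163.4   8. ]
pl [ 554.  -103.6    8. ]
pl [625.2 164.8   8. ]
h [ 531.1 -299.1   61. ]
h [ 527.4 -390.3   61. ]
h [ 509.4 -389.6   61. ]
h [ 512.4 -299.3   61. ]
pin [ 518.5 -427.    54. ]
b [ 554.9 -285.1    8. ]
b [ 494.2 -283.4    8. ]
b [ 488.2 -413.4    8. ]
b [ 548.2 -415.9    8. ]
S eye [591.7  98.6  70. ]
S bar [591.   83.4  70. ]
S loop [588.8  68.5  70. ]
S headtop [586.7 121.7  44. ]
S hdl far top [ 523.2 -302.6   61. ]
S far R [ 534.4 -305.4   61. ]
S near [ 517.5 -390.8   61. ]
S nearR [ 534.5 -393.1   61. ]
S pin top [ 518.9 -424.9   54. ]
S board [ 554.5 -286.9    8. ]
S board [ 552.8 -418.1    8. ]
```

The crops confirm the wooden rest with the puller lying in it. The puller origin is about (520.5,−349.4) and its yaw about −92°. The eye is about (591,95.7), the bar is at y≈82.5, and the post axis is about (591.4,111). The sizes agree with the description. Moving above the puller.

The manual's scale: shifts go in shares of 100 cm and turns go in shares of 180 degrees. Converting my numbers, 165 mm is 0.165, 132 mm is 0.132, 6.6 degrees is 0.0367.

Request:
{"method": "servo_tool", "body": {
  "steps": [
    [60, 0.033, 0.014, 0, 0.0367],
    [60, 0.066, 0.028, 0, 0.0733],
    [60, 0.099, 0.042, 0, 0.11],
    [60, 0.132, 0.056, 0, 0.1467],
    [60, 0.165, 0.07, 0, 0.1833]
  ],
  "force": 40
}}

```text
t: 0.52
ee_pos: [361.7, -416.2, 230.7]
ee_rot: [-0.001, 0.886, 0.463, -0.0]
ft_force: [-0.2, -0.4, 0.2]
opening: 59.9
gripper_force: 0.0
```

Scaled: 160 mm is 0.16, 128 mm is 0.128, 33 degrees is 0.1833.

Request:
{"method": "servo_tool", "body": {
  "steps": [
    [60, 0.032, 0.013, -0.01, 0.0367],
    [60, 0.064, 0.027, -0.03, 0.0733],
    [60, 0.096, 0.04, -0.05, 0.11],
    [60, 0.128, 0.054, -0.07, 0.1467],
    [60, 0.16, 0.068, -0.09, 0.1833]
  ]
}}

```text
t: 0.93
ee_pos: [521.8, -348.0, 139.8]
ee_rot: [-0.0, 0.718, 0.696, -0.0]
ft_force: [0.3, -1.0, 0.4]
opening: 60.0
gripper_force: 0.0
```

Request:
{"method": "servo_tool", "body": {
  "steps": [
    [60, 0, 0, 0, 0],
    [60, 0, 0, 0, 0],
    [60, 0, 0, 0, 0]
  ]
}}

```text
t: 1.18
ee_pos: [520.1, -349.0, 140.7]
ee_rot: [-0.001, 0.72, 0.694, -0.0]
ft_force: [0.2, -0.8, 0.4]
opening: 60.1
gripper_force: 0.0
```

Scaled: -109 mm is -0.109, -100 mm is -0.1.

Request:
{"method": "servo_tool", "body": {
  "steps": [
    [60, 0, 0, -0.03, 0],
    [60, 0, 0, -0.06, 0],
    [60, 0, 0, -0.085, 0],
    [60, 0, 0, -0.1, 0],
    [60, 0, 0, -0.109, 0]
  ]
}}

```text
t: 1.6
ee_pos: [518.4, -349.7, 30.9]
ee_rot: [-0.001, 0.721, 0.693, -0.0]
ft_force: [-0.8, 0.6, 0.3]
opening: 60.0
gripper_force: 0.0
```

Request:
{"method": "servo_tool", "body": {
  "steps": [
    [40, 0, 0, 0, 0],
    [30, 0, 0, 0, 0],
    [24, 0, 0, 0, 0],
    [20, 0, 0, 0, 0],
    [14, 0, 0, 0, 0]
  ]
}}

```text
t: 2.02
ee_pos: [521.8, -350.5, 34.9]
ee_rot: [0.002, 0.72, 0.694, 0.0]
ft_force: [-0.9, 0.2, 3.9]
opening: 17.1
gripper_force: 40.9
```

Request:
{"method": "servo_tool", "body": {
  "steps": [
    [10, 0, 0, 0, 0],
    [10, 0, 0, 0, 0],
    [10, 0, 0, 0, 0],
    [10, 0, 0, 0, 0],
    [10, 0, 0, 0, 0]
  ],
  "force": 60
}}

```text
t: 2.43
ee_pos: [521.8, -350.5, 34.9]
ee_rot: [0.002, 0.72, 0.694, -0.0]
ft_force: [-0.6, -0.4, 5.4]
opening: 16.5
gripper_force: 61.4
```

Scaled: 80 mm is 0.08, 65 mm is 0.065.

Request:
{"method": "servo_tool", "body": {
  "steps": [
    [10, 0, 0, 0.01, 0],
    [10, 0, 0, 0.025, 0],
    [10, 0, 0, 0.045, 0],
    [10, 0, 0, 0.065, 0],
    [10, 0, 0, 0.08, 0]
  ]
}}

```text
t: 2.85
ee_pos: [520.7, -349.0, 113.8]
ee_rot: [0.0, 0.72, 0.694, 0.0]
ft_force: [-0.7, -1.3, -0.8]
opening: 17.0
gripper_force: 60.5
```

Scaled: 8 mm is 0.008.

Request:
{"method": "servo_tool", "body": {
  "steps": [
    [10, 0, 0, 0.008, 0],
    [10, 0, 0, 0.008, 0],
    [10, 0, 0, 0.008, 0]
  ]
}}

```text
t: 3.1
ee_pos: [520.7, -349.1, 120.2]
ee_rot: [-0.0, 0.72, 0.694, 0.0]
ft_force: [-0.1, 0.1, -3.0]
opening: 17.1
gripper_force: 60.5
```

Scaled: 190 mm is 0.19, 150 mm is 0.15, 1.8 degrees is 0.01.

Request:
{"method": "servo_tool", "body": {
  "steps": [
    [10, 0.004, 0.03, 0.01, 0],
    [10, 0.01, 0.07, 0.02, 0.0028],
    [10, 0.016, 0.11, 0.02, 0.0056],
    [10, 0.022, 0.15, 0.02, 0.0083],
    [10, 0.028, 0.19, 0.02, 0.01]
  ]
}}

```text
t: 3.52
ee_pos: [547.5, -157.2, 138.4]
ee_rot: [-0.001, 0.709, 0.705, -0.0]
ft_force: [0.5, -0.5, -2.1]
opening: 17.0
gripper_force: 60.5
```

Scaled: 200 mm is 0.2, 160 mm is 0.16.

Request:
{"method": "servo_tool", "body": {
  "steps": [
    [10, 0.006, 0.04, 0, 0],
    [10, 0.012, 0.08, 0, 0],
    [10, 0.018, 0.12, 0, 0],
    [10, 0.024, 0.16, 0, 0],
    [10, 0.03, 0.2, 0, 0]
  ]
}}

```text
t: 3.93
ee_pos: [577.2, 42.9, 138.1]
ee_rot: [-0.001, 0.709, 0.705, -0.001]
ft_force: [0.6, -0.6, -1.6]
opening: 16.6
gripper_force: 60.5
```

Request:
{"method": "servo_tool", "body": {
  "steps": [
    [10, 0.004, 0.04, 0, 0],
    [10, 0.008, 0.08, 0, 0],
    [10, 0.011, 0.11, 0, 0],
    [10, 0.013, 0.131, 0, 0],
    [10, 0.013, 0.131, 0, 0]
  ]
}}

```text
t: 4.35
ee_pos: [590.0, 176.5, 137.6]
ee_rot: [-0.002, 0.707, 0.707, -0.001]
ft_force: [-0.7, -0.2, -2.7]
opening: 16.7
gripper_force: 60.5
```

Scaled: -20 mm is -0.02, -10 mm is -0.01.

Request:
{"method": "servo_tool", "body": {
  "steps": [
    [10, 0, 0, 0, 0],
    [10, 0, 0, -0.01, 0],
    [10, 0, 0, -0.02, 0],
    [10, 0, 0, -0.02, 0],
    [10, 0, 0, -0.02, 0]
  ]
}}

```text
t: 4.77
ee_pos: [590.2, 170.4, 118.0]
ee_rot: [-0.001, 0.71, 0.704, -0.002]
ft_force: [-0.3, -0.2, -2.1]
opening: 17.4
gripper_force: 60.5
```

Run:
```python
from h import *
c=shot('top'); s=shot('scene'); print(env.get_state()['ee_pos'].round(1),env.get_state()['ee_rot'].round(4))
a=cv2.resize(c['color'][160:215,180:310],None,fx=6,fy=6,interpolation=cv2.INTER_CUBIC)
b=cv2.resize(s['color'][205:255,360:490],None,fx=5,fy=5,interpolation=cv2.INTER_CUBIC)
b=cv2.copyMakeBorder(b,0,0,0,a.shape[1]-b.shape[1],cv2.BORDER_CONSTANT)
cv2.imwrite('pics/crop3.png',np.vstack([a,b]))
```

```text
[591.4 170.9 119.9] [-2.000e-04  7.096e-01  7.046e-01 -3.000e-04]
```

View pics/crop3.png

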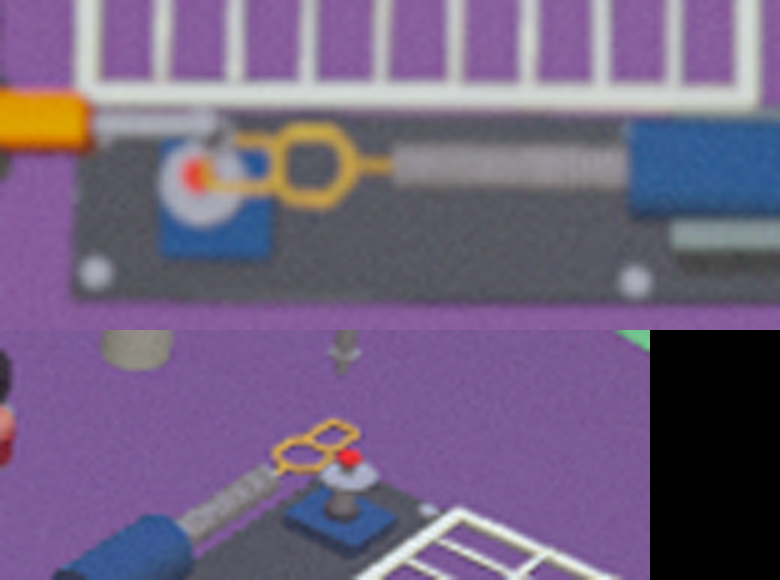

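Run:
```python
from h import *
c=load('top'); s=load('scene')
A=lambda x,y:(180+(x-2.5)/6,160+(y-2.5)/6); S=lambda x,y:(360+(x-2)/5,205+(y-332)/5)
for n,q,z in [('shaft end',A(222,125),137),('hdl end up',A(92,94),146),('hdl end lo',A(92,150),146),('shaft mid',A(150,123),139),('dot',A(230,135),115),('bar',A(275,165),70),('eye',A(240,165),70),('head',A(199,175),50)]: print(n,atz(c,*q,z).round(1))
for n,q,z in [('S tip',S(342,372),108),('S shoulder',S(345,352),119),('S bar',S(318,447),70),('S eye',S(338,434),70),('S eye far',S(350,426),70),('S head',S(349,456),51)]: print(n,atz(s,*q,z).round(1))
def proj(c,X):
    q=c['R']@X+c['t']; f=240/np.tan(np.radians(float(c['fov_y']))/2); return f*q[0]/q[2]+float(c['cx']),f*q[1]/q[2]+float(c['cy'])
for X in [(591.4,95.9,107),(591.4,95.9,118),(591.2,95.7,70)]:
    u,v=proj(c,np.array(X)); a,b=proj(s,np.array(X)); print(X,'top crop',(u-180)*6+2.5,(v-160)*6+2.5,'scene crop',(a-360)*5+2,(b-205)*5+332)
```

```text
shaft end [588.4  88.4 137. ]
hdl end up [596.5 128.5 146. ]
hdl end lo [578.1 128.1 146. ]
shaft mid [588.7 111.2 139. ]
dot [590.5  89.6 115. ]
bar [591.1  81.7  70. ]
eye [591.1  93.7  70. ]
head [592.4 111.4  50. ]
S tip [592.3  93.5 108. ]
S shoulder [592.2  94.  119. ]
S bar [591.7  81.7  70. ]
S eye [591.9  98.7  70. ]
S eye far [592.  109.2  70. ]
S head [592.1 112.2  51. ]
(591.4, 95.9, 107) top crop 214.99960961319857 138.37351086655485 scene crop 342.90222832588637 371.30585850394596
(591.4, 95.9, 118) top crop 209.18153367235834 130.3219108703646 scene crop 345.62498611184435 351.7573501827053
(591.2, 95.7, 70) top crop 234.29060121521513 164.8405975238603 scene crop 333.3584838470925 435.7444760141716
```

The top crop shows the shaft end at (220,125), the eye at (240,165) and the head at (199,175). The scene crop shows the pin tip at (342,372) above the eye at (338,434). The pin is at about y=93.5 and x is aligned within 1 mm, so I shift +1.5 in y and lower it.

Scaled: -34 mm is -0.034, 1.5 mm is 0.0015.

Request:
{"method": "servo_tool", "body": {
  "steps": [
    [10, 0, 0.0015, -0.01, 0],
    [10, 0, 0.0015, -0.02, 0],
    [10, 0, 0.0015, -0.028, 0],
    [10, 0, 0.0015, -0.032, 0],
    [10, 0, 0.0015, -0.034, 0]
  ]
}}

```text
t: 5.28
ee_pos: [590.4, 173.2, 84.3]
ee_rot: [-0.001, 0.709, 0.705, -0.001]
ft_force: [-0.6, -0.2, -1.5]
opening: 16.9
gripper_force: 60.5
```

Scaled: -9 mm is -0.009, -6 mm is -0.006.

Request:
{"method": "servo_tool", "body": {
  "steps": [
    [10, 0, 0, -0.002, 0],
    [10, 0, 0, -0.004, 0],
    [10, 0, 0, -0.006, 0],
    [10, 0, 0, -0.009, 0],
    [10, 0, 0, -0.009, 0]
  ]
}}

```text
t: 5.7
ee_pos: [591.4, 173.3, 76.9]
ee_rot: [-0.0, 0.709, 0.705, -0.0]
ft_force: [0.5, -0.6, -1.6]
opening: 17.1
gripper_force: 60.5
```

Run:
```python
from h import *
c=shot('top'); s=shot('scene'); st=env.get_state(); print(st['ee_pos'].round(1),st['ft_force'].round(1))
a=cv2.resize(c['color'][172:202,195:250],None,fx=10,fy=10,interpolation=cv2.INTER_CUBIC)
b=cv2.resize(s['color'][210:240,405:460],None,fx=10,fy=10,interpolation=cv2.INTER_CUBIC)
cv2.imwrite('pics/crop4.png',np.vstack([a,b]))
```

```text
[591.6 173.3  77.3] [-0.6 -0.6 -1.5]
```

View pics/crop4.png

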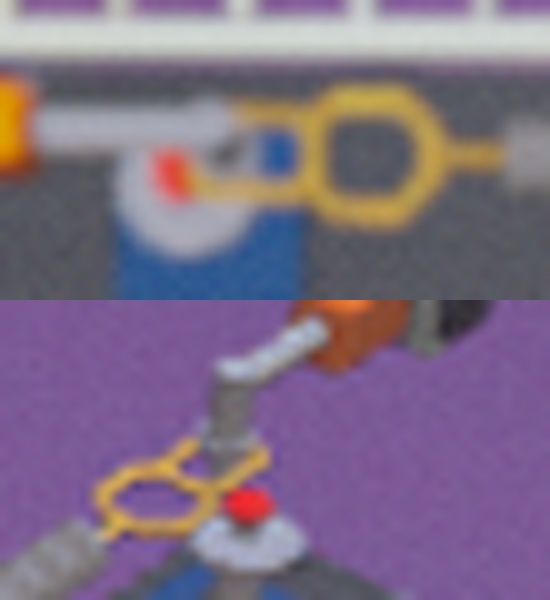

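The pin is seen inside the eye (scene crop (225,462), shoulder just above the wire). I'll pull gently to confirm by force.

Scaled: 14 mm is 0.014, 11 mm is 0.011.

Request:
{"method": "servo_tool", "body": {
  "steps": [
    [10, 0, 0.002, -0.002, 0],
    [10, 0, 0.005, -0.002, 0],
    [10, 0, 0.008, -0.002, 0],
    [10, 0, 0.011, -0.002, 0],
    [10, 0, 0.014, -0.002, 0]
  ]
}}

```text
t: 6.22
ee_pos: [591.6, 186.6, 75.2]
ee_rot: [0.001, 0.709, 0.705, -0.001]
ft_force: [0.3, -5.0, -2.3]
opening: 17.1
gripper_force: 60.5
```

Scaled: 12 mm is 0.012, 9 mm is 0.009.

Request:
{"method": "servo_tool", "body": {
  "steps": [
    [10, 0, 0.003, 0, 0],
    [10, 0, 0.006, 0, 0],
    [10, 0, 0.009, 0, 0],
    [10, 0, 0.012, 0, 0],
    [10, 0, 0.012, 0, 0]
  ]
}}

```text
t: 6.63
ee_pos: [591.5, 198.7, 75.2]
ee_rot: [0.001, 0.709, 0.705, -0.001]
ft_force: [0.4, -5.9, -2.1]
opening: 16.9
gripper_force: 60.5
```

Scaled: 20 mm is 0.02, 16 mm is 0.016.

Request:
{"method": "servo_tool", "body": {
  "steps": [
    [10, 0, 0.004, 0, 0],
    [10, 0, 0.008, 0, 0],
    [10, 0, 0.012, 0, 0],
    [10, 0, 0.016, 0, 0],
    [10, 0, 0.02, 0, 0]
  ]
}}

```text
t: 7.05
ee_pos: [591.4, 216.9, 74.9]
ee_rot: [0.002, 0.71, 0.705, -0.002]
ft_force: [0.1, -9.2, -1.4]
opening: 17.3
gripper_force: 60.5
```

Scaled: 1 mm is 0.001.

Request:
{"method": "servo_tool", "body": {
  "steps": [
    [10, 0, 0.001, 0, 0],
    [10, 0, 0.001, 0, 0],
    [10, 0, 0.001, 0, 0]
  ]
}}

```text
t: 7.3
ee_pos: [591.3, 217.7, 74.8]
ee_rot: [0.002, 0.71, 0.705, -0.003]
ft_force: [0.2, -9.6, -1.3]
opening: 17.4
gripper_force: 60.5
```

Run:
```python
from h import *
c=shot('top'); s=shot('scene'); st=env.get_state(); print(st['ee_pos'].round(1),st['ft_force'].round(1))
a=cv2.resize(c['color'][172:202,185:240],None,fx=10,fy=10,interpolation=cv2.INTER_CUBIC)
b=cv2.resize(s['color'][205:235,410:465],None,fx=10,fy=10,interpolation=cv2.INTER_CUBIC)
cv2.imwrite('pics/crop5.png',np.vstack([a,b]))
```

```text
[591.3 217.5  74.8] [-0.1 -8.8 -0.8]
```

View pics/crop5.png

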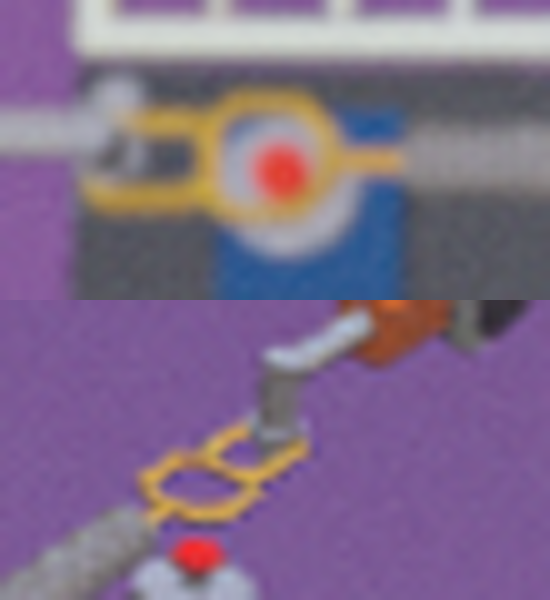

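Run:
```python
from h import *
c=load('top'); s=load('scene')
A=lambda x,y:(185+(x-4.5)/10,172+(y-4.5)/10); S=lambda x,y:(410+(x-4.5)/10,205+(y-304.5)/10)
for n,q,z in [('bar',A(205,155),70),('loop L in',A(217,157),70),('loop R in',A(322,157),70),('eye far mid',A(93,163),70),('head',A(283,173),51),('flange top-up',A(285,255),41),('loop up out',A(275,93),70),('loop lo out',A(275,220),70)]: print(n,atz(c,*q,z).round(1))
for n,q,z in [('Sbar',S(238,472),70),('S head',S(199,552),51),('S loop R in',S(152,495),70)]: print(n,atz(s,*q,z).round(1))
```

```text
bar [591.4 123.6  70. ]
loop L in [590.9 121.2  70. ]
loop R in [590.8  99.6  70. ]
eye far mid [589.8 146.6  70. ]
head [591.9 111.   51. ]
flange top-up [576.6 112.1  41. ]
loop up out [604.4 109.4  70. ]
loop lo out [577.6 109.   70. ]
Sbar [593.2 123.9  70. ]
S head [592.1 112.5  51. ]
S loop R in [584.   99.7  70. ]
```

The bar is 12 mm past the post axis (top crop: bar (205,155), head (283,173)), and the head lies inside the loop. Lowering with the shoulder.

Scaled: -18 mm is -0.018, -15 mm is -0.015.

Request:
{"method": "servo_tool", "body": {
  "steps": [
    [10, 0, 0, -0.004, 0],
    [10, 0, 0, -0.008, 0],
    [10, 0, 0, -0.012, 0],
    [10, 0, 0, -0.015, 0],
    [10, 0, 0, -0.018, 0]
  ]
}}

```text
t: 7.82
ee_pos: [591.7, 217.5, 57.1]
ee_rot: [0.002, 0.71, 0.705, -0.002]
ft_force: [0.2, -9.2, 0.9]
opening: 17.0
gripper_force: 60.8
```

Scaled: -2 mm is -0.002, -1 mm is -0.001.

Request:
{"method": "servo_tool", "body": {
  "steps": [
    [10, 0, 0, 0, 0],
    [10, 0, 0, -0.001, 0],
    [10, 0, 0, -0.002, 0],
    [10, 0, 0, -0.002, 0]
  ]
}}

```text
t: 8.15
ee_pos: [591.7, 217.5, 55.3]
ee_rot: [0.002, 0.71, 0.705, -0.002]
ft_force: [-0.6, -9.2, 0.3]
opening: 17.1
gripper_force: 60.8
```

Scaled: -2 mm is -0.002, -1 mm is -0.001.

Request:
{"method": "servo_tool", "body": {
  "steps": [
    [10, 0, 0, -0.001, 0],
    [10, 0, 0, -0.002, 0],
    [10, 0, 0, -0.002, 0]
  ]
}}

```text
t: 8.4
ee_pos: [591.8, 217.5, 53.5]
ee_rot: [0.002, 0.71, 0.705, -0.002]
ft_force: [-1.1, -9.1, 0.6]
opening: 17.1
gripper_force: 60.8
```

Scaled: -2 mm is -0.002, -1 mm is -0.001.

Request:
{"method": "servo_tool", "body": {
  "steps": [
    [10, 0, 0, -0.001, 0],
    [10, 0, 0, -0.002, 0],
    [10, 0, 0, -0.002, 0]
  ]
}}

```text
t: 8.65
ee_pos: [591.8, 217.5, 51.5]
ee_rot: [0.002, 0.71, 0.705, -0.002]
ft_force: [0.4, -9.0, 0.5]
opening: 17.3
gripper_force: 60.9
```

Scaled: -1 mm is -0.001.

Request:
{"method": "servo_tool", "body": {
  "steps": [
    [10, 0, 0, -0.001, 0],
    [10, 0, 0, -0.001, 0],
    [10, 0, 0, -0.001, 0]
  ]
}}

```text
t: 8.9
ee_pos: [592.0, 217.5, 50.7]
ee_rot: [0.002, 0.71, 0.705, -0.002]
ft_force: [-0.4, -8.6, 1.1]
opening: 16.9
gripper_force: 60.9
```

Scaled: -1 mm is -0.001.

Request:
{"method": "servo_tool", "body": {
  "steps": [
    [10, 0, 0, -0.001, 0],
    [10, 0, 0, -0.001, 0],
    [10, 0, 0, -0.001, 0]
  ]
}}

```text
t: 9.15
ee_pos: [592.0, 217.5, 49.8]
ee_rot: [0.002, 0.71, 0.705, -0.002]
ft_force: [0.3, -9.0, 1.0]
opening: 16.9
gripper_force: 60.9
```

Scaled: -1 mm is -0.001.

Request:
{"method": "servo_tool", "body": {
  "steps": [
    [10, 0, 0, -0.001, 0],
    [10, 0, 0, -0.001, 0],
    [10, 0, 0, -0.001, 0]
  ]
}}

```text
t: 9.4
ee_pos: [592.0, 217.5, 48.9]
ee_rot: [0.003, 0.71, 0.705, -0.002]
ft_force: [-0.6, -8.4, 0.6]
opening: 16.8
gripper_force: 60.9
```

Scaled: -1 mm is -0.001.

Request:
{"method": "servo_tool", "body": {
  "steps": [
    [10, 0, 0, -0.001, 0],
    [10, 0, 0, -0.001, 0],
    [10, 0, 0, -0.001, 0]
  ]
}}

```text
t: 9.65
ee_pos: [592.1, 217.5, 47.9]
ee_rot: [0.003, 0.71, 0.705, -0.002]
ft_force: [-0.4, -9.5, 1.0]
opening: 16.8
gripper_force: 60.9
```

Scaled: -1 mm is -0.001.

Request:
{"method": "servo_tool", "body": {
  "steps": [
    [10, 0, 0, -0.001, 0],
    [10, 0, 0, -0.001, 0],
    [10, 0, 0, -0.001, 0]
  ]
}}

```text
t: 9.9
ee_pos: [592.1, 217.5, 47.0]
ee_rot: [0.003, 0.71, 0.705, -0.002]
ft_force: [0.7, -8.9, 1.2]
opening: 16.7
gripper_force: 60.9
```

Request:
{"method": "servo_tool", "body": {
  "steps": [
    [10, 0, 0, -0.001, 0],
    [10, 0, 0, -0.001, 0],
    [10, 0, 0, -0.001, 0]
  ]
}}

```text
t: 10.15
ee_pos: [592.1, 217.5, 46.0]
ee_rot: [0.003, 0.71, 0.705, -0.002]
ft_force: [-0.1, -9.5, 1.1]
opening: 16.9
gripper_force: 61.0
```

Scaled: -1 mm is -0.001.

Request:
{"method": "servo_tool", "body": {
  "steps": [
    [10, 0, 0, -0.001, 0],
    [10, 0, 0, -0.001, 0],
    [10, 0, 0, -0.001, 0]
  ]
}}

```text
t: 10.4
ee_pos: [592.2, 217.5, 45.0]
ee_rot: [0.003, 0.71, 0.705, -0.002]
ft_force: [0.6, -8.9, 1.1]
opening: 17.0
gripper_force: 61.0
```

Scaled: -1 mm is -0.001.

Request:
{"method": "servo_tool", "body": {
  "steps": [
    [10, 0, 0, -0.001, 0],
    [10, 0, 0, -0.001, 0],
    [10, 0, 0, -0.001, 0]
  ]
}}

```text
t: 10.65
ee_pos: [592.4, 217.6, 44.2]
ee_rot: [0.003, 0.71, 0.705, -0.002]
ft_force: [-1.0, -8.3, 1.4]
opening: 17.2
gripper_force: 61.1
```

Scaled: -1 mm is -0.001.

Request:
{"method": "servo_tool", "body": {
  "steps": [
    [10, 0, 0, -0.001, 0],
    [10, 0, 0, -0.001, 0],
    [10, 0, 0, -0.001, 0]
  ]
}}

```text
t: 10.9
ee_pos: [592.4, 217.6, 43.8]
ee_rot: [0.003, 0.71, 0.705, -0.001]
ft_force: [-1.6, -8.1, 4.4]
opening: 16.9
gripper_force: 61.3
```

Run:
```python
from h import *
c=shot('top'); s=shot('scene'); st=env.get_state(); print(st['ee_pos'].round(1),st['ft_force'].round(1))
a=cv2.resize(c['color'][172:202,185:240],None,fx=10,fy=10,interpolation=cv2.INTER_CUBIC)
b=cv2.resize(s['color'][210:240,405:460],None,fx=10,fy=10,interpolation=cv2.INTER_CUBIC)
cv2.imwrite('pics/crop6.png',np.vstack([a,b]))
```

```text
[592.4 217.6  43.9] [-1.2 -8.9  4.1]
```

View pics/crop6.png

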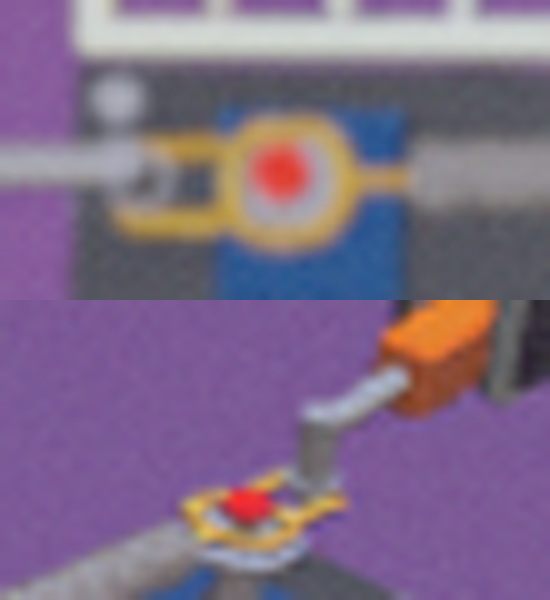

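Contact felt: Fz rose about 3 N at TCP z 43.8, and the picture shows the red head above the loop with the loop on the flange. I ease the pressure slightly and let the tension onto the neck slowly.

Scaled: -5 mm is -0.005, -4 mm is -0.004.

Request:
{"method": "servo_tool", "body": {
  "steps": [
    [10, 0, -0.001, 0.0005, 0],
    [10, 0, -0.002, 0.0005, 0],
    [10, 0, -0.003, 0.0005, 0],
    [10, 0, -0.004, 0.0005, 0],
    [10, 0, -0.005, 0.0005, 0]
  ]
}}

```text
t: 11.42
ee_pos: [592.6, 213.1, 44.2]
ee_rot: [0.003, 0.71, 0.705, -0.001]
ft_force: [0.8, -7.5, 2.8]
opening: 16.9
gripper_force: 61.1
```

Scaled: -4 mm is -0.004, -3 mm is -0.003.

Request:
{"method": "servo_tool", "body": {
  "steps": [
    [10, 0, -0.001, 0, 0],
    [10, 0, -0.002, 0, 0],
    [10, 0, -0.003, 0, 0],
    [10, 0, -0.004, 0, 0],
    [10, 0, -0.004, 0, 0]
  ]
}}

```text
t: 11.83
ee_pos: [592.5, 211.1, 44.0]
ee_rot: [0.001, 0.709, 0.705, 0.001]
ft_force: [-0.0, -4.6, 3.0]
opening: 17.3
gripper_force: 61.1
```

Scaled: -4 mm is -0.004, -3 mm is -0.003.

Request:
{"method": "servo_tool", "body": {
  "steps": [
    [10, 0, -0.001, 0, 0],
    [10, 0, -0.002, 0, 0],
    [10, 0, -0.003, 0, 0],
    [10, 0, -0.004, 0, 0],
    [10, 0, -0.004, 0, 0]
  ]
}}

```text
t: 12.25
ee_pos: [592.1, 210.0, 44.1]
ee_rot: [-0.001, 0.709, 0.706, 0.003]
ft_force: [-1.0, 3.4, 6.1]
opening: 16.9
gripper_force: 61.5
```

Scaled: -2 mm is -0.002, -1 mm is -0.001.

Request:
{"method": "servo_tool", "body": {
  "steps": [
    [10, 0, -0.001, 0, 0],
    [10, 0, -0.002, 0, 0],
    [10, 0, -0.002, 0, 0],
    [10, 0, -0.002, 0, 0]
  ]
}}

```text
t: 12.58
ee_pos: [592.0, 208.8, 44.2]
ee_rot: [-0.002, 0.708, 0.706, 0.003]
ft_force: [-0.0, 4.8, 5.6]
opening: 16.7
gripper_force: 61.5
```

The pin now touches the flange rim, since its tip hangs below the flange top. I back off to the middle of the slack, then lift out slowly.

Scaled: 2.5 mm is 0.0025, 1.5 mm is 0.0015.

Request:
{"method": "servo_tool", "body": {
  "steps": [
    [10, 0, 0.0015, 0, 0],
    [10, 0, 0.0025, 0, 0],
    [10, 0, 0.0025, 0, 0]
  ]
}}

```text
t: 12.83
ee_pos: [592.1, 209.0, 43.7]
ee_rot: [-0.0, 0.709, 0.705, 0.001]
ft_force: [0.7, 2.5, 5.4]
opening: 16.8
gripper_force: 61.6
```

Scaled: 2 mm is 0.002, 1.5 mm is 0.0015.

Request:
{"method": "servo_tool", "body": {
  "steps": [
    [10, 0, 0, 0.001, 0],
    [10, 0, 0, 0.0015, 0],
    [10, 0, 0, 0.002, 0],
    [10, 0, 0, 0.002, 0]
  ]
}}

```text
t: 13.17
ee_pos: [591.6, 208.6, 44.4]
ee_rot: [-0.001, 0.709, 0.705, 0.001]
ft_force: [0.6, 2.7, 0.8]
opening: 16.9
gripper_force: 61.0
```

Scaled: 1.5 mm is 0.0015, 1 mm is 0.001.

Request:
{"method": "servo_tool", "body": {
  "steps": [
    [10, 0, 0.001, 0, 0],
    [10, 0, 0.0015, 0.0005, 0],
    [10, 0, 0.0015, 0.001, 0],
    [10, 0, 0.0015, 0.001, 0]
  ]
}}

```text
t: 13.5
ee_pos: [591.2, 208.8, 45.1]
ee_rot: [-0.0, 0.709, 0.705, -0.001]
ft_force: [1.7, 1.4, -1.7]
opening: 17.3
gripper_force: 60.7
```

Scaled: 3 mm is 0.003, 2 mm is 0.002.

Request:
{"method": "servo_tool", "body": {
  "steps": [
    [10, 0, 0.0008, 0, 0],
    [10, 0, 0.0008, 0.001, 0],
    [10, 0, 0.0008, 0.002, 0],
    [10, 0, 0.0008, 0.003, 0],
    [10, 0, 0.0008, 0.003, 0]
  ]
}}

```text
t: 13.92
ee_pos: [591.3, 210.0, 48.7]
ee_rot: [-0.0, 0.709, 0.705, -0.0]
ft_force: [-0.6, 0.1, -1.0]
opening: 17.1
gripper_force: 60.5
```

Scaled: 3 mm is 0.003, 2 mm is 0.002.

Request:
{"method": "servo_tool", "body": {
  "steps": [
    [10, 0, 0, 0.001, 0],
    [10, 0, 0, 0.002, 0],
    [10, 0, 0, 0.003, 0],
    [10, 0, 0, 0.003, 0]
  ]
}}

```text
t: 14.25
ee_pos: [591.8, 210.2, 52.2]
ee_rot: [0.0, 0.709, 0.705, 0.0]
ft_force: [0.1, -0.6, -1.2]
opening: 17.2
gripper_force: 60.5
```

Free of load. I'll lift the pin fully clear and look.

Scaled: 30 mm is 0.03, 20 mm is 0.02.

Request:
{"method": "servo_tool", "body": {
  "steps": [
    [10, 0, 0, 0.003, 0],
    [10, 0, 0, 0.007, 0],
    [10, 0, 0, 0.012, 0],
    [10, 0, 0, 0.02, 0],
    [10, 0, 0, 0.03, 0]
  ]
}}

```text
t: 14.67
ee_pos: [591.2, 210.0, 82.1]
ee_rot: [-0.0, 0.709, 0.705, -0.0]
ft_force: [0.7, -0.3, -1.4]
opening: 17.1
gripper_force: 60.5
```

Scaled: 56 mm is 0.056, 40 mm is 0.04.

Request:
{"method": "servo_tool", "body": {
  "steps": [
    [10, 0, 0, 0.02, 0],
    [10, 0, 0, 0.04, 0],
    [10, 0, 0, 0.056, 0],
    [10, 0, 0, 0.056, 0],
    [10, 0, 0, 0.056, 0]
  ]
}}

```text
t: 15.08
ee_pos: [593.0, 210.4, 140.2]
ee_rot: [0.001, 0.709, 0.705, 0.002]
ft_force: [-0.5, 0.5, -2.0]
opening: 17.3
gripper_force: 60.5
```

Run:
```python
from h import *
c=shot('top'); s=shot('scene'); st=env.get_state(); print(st['ee_pos'].round(1),st['ee_rot'].round(4),st['ft_force'].round(1))
a=cv2.resize(c['color'][172:202,170:240],None,fx=10,fy=10,interpolation=cv2.INTER_CUBIC)
b=cv2.resize(s['color'][195:243,405:475],None,fx=6,fy=6,interpolation=cv2.INTER_CUBIC)
b=cv2.copyMakeBorder(b,0,0,0,a.shape[1]-b.shape[1],cv2.BORDER_CONSTANT)
cv2.imwrite('pics/crop7.png',np.vstack([a,b]))
```

```text
[591.1 210.  137. ] [-3.000e-04  7.091e-01  7.051e-01 -5.000e-04] [ 0.1 -0.5 -1.5]
```

View pics/crop7.png

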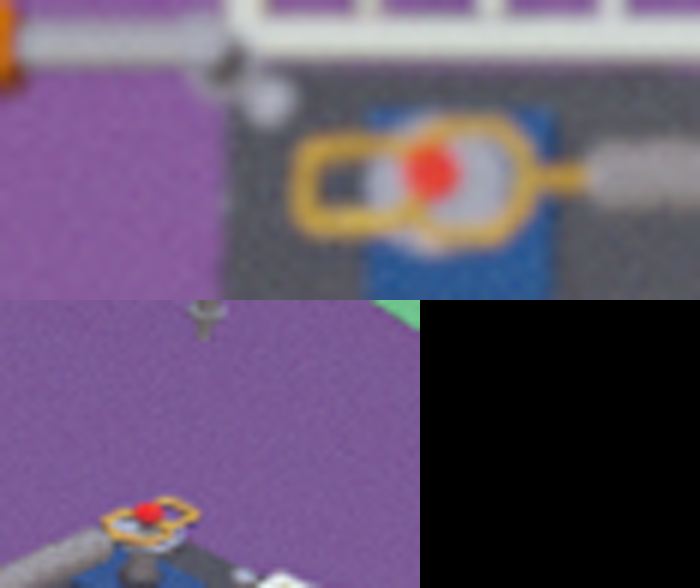

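The loop hangs on the neck under the red head (top crop: head (432,172), bar at about x=405), and the pin is clear. Next I check that the puller hasn't shifted in the grip.

Run:
```python
from h import *
c=load('top'); s=load('scene')
A=lambda x,y:(170+(x-4.5)/10,172+(y-4.5)/10); S=lambda x,y:(405+(x-2.5)/6,195+(y-302.5)/6)
for n,q,z in [('hdl end',A(17,45),163),('shaft',A(110,42),156),('shaft end',A(228,45),154),('pin dot',A(225,72),132),('bar',A(400,175),43),('head',A(432,172),51)]: print(n,atz(c,*q,z).round(1))
for n,q,z in [('S tip',S(205,337),124),('S shoulder',S(208,315),135)]: print(n,atz(s,*q,z).round(1))
# handle top height by depth from top camera
m=cv2.inRange(c['color'],(0,90,200),(60,180,255)); v,u=np.nonzero(m[150:210,100:200]); v+=150;u+=100
P=np.array([pt(c,a,b) for a,b in zip(u,v)]); P=P[(P[:,2]>150)&(P[:,2]<180)]
print(len(P),np.median(P,0).round(1)); k=np.polyfit(P[:,1],P[:,2],1); print('slope',k, P[:,1].min(),P[:,1].max(), np.polyfit(P[:,1],P[:,0],1))
```

```text
hdl end [590.7 169.3 163. ]
shaft [593.  153.5 156. ]
shaft end [592.8 131.6 154. ]
pin dot [593.2 136.9 132. ]
bar [593.4 119.4  43. ]
head [592.2 111.2  51. ]
S tip [591.8 137.8 124. ]
S shoulder [592.3 136.6 135. ]
127 [592.7 189.5 165.9]
slope [1.16395893e-02 1.63554061e+02] 171.55199568662348 206.28685667484987 [9.86406454e-02 5.74185853e+02]
```

Scaled: -190 mm is -0.19, -150 mm is -0.15.

Request:
{"method": "servo_tool", "body": {
  "steps": [
    [10, -0.004, -0.03, 0, 0],
    [10, -0.009, -0.07, 0, 0],
    [10, -0.014, -0.11, 0, 0],
    [10, -0.019, -0.15, 0, 0],
    [10, -0.024, -0.19, 0, 0]
  ]
}}

```text
t: 15.6
ee_pos: [565.8, 18.8, 135.7]
ee_rot: [-0.001, 0.709, 0.705, -0.001]
ft_force: [0.9, -0.5, -1.1]
opening: 17.1
gripper_force: 60.5
```

Scaled: -200 mm is -0.2, -160 mm is -0.16, -1 degrees is -0.0056.

Request:
{"method": "servo_tool", "body": {
  "steps": [
    [10, -0.005, -0.04, 0, 0],
    [10, -0.01, -0.08, 0, 0],
    [10, -0.015, -0.12, 0, 0],
    [10, -0.02, -0.16, 0, 0],
    [10, -0.025, -0.2, 0, -0.0056]
  ]
}}

```text
t: 16.02
ee_pos: [540.9, -181.2, 135.8]
ee_rot: [-0.002, 0.715, 0.699, -0.001]
ft_force: [0.9, 0.2, -0.1]
opening: 17.1
gripper_force: 60.5
```

Scaled: -169 mm is -0.169, -150 mm is -0.15, -0.8 degrees is -0.0044.

Request:
{"method": "servo_tool", "body": {
  "steps": [
    [10, -0.005, -0.04, 0, -0.0044],
    [10, -0.01, -0.08, 0, -0.0044],
    [10, -0.016, -0.12, 0, -0.0044],
    [10, -0.02, -0.15, 0, -0.0044],
    [10, -0.022, -0.169, 0, -0.0044]
  ]
}}

```text
t: 16.43
ee_pos: [518.4, -352.0, 135.3]
ee_rot: [-0.001, 0.721, 0.693, -0.001]
ft_force: [0.1, 0.1, -1.9]
opening: 17.2
gripper_force: 60.5
```

Request:
{"method": "servo_tool", "body": {
  "steps": [
    [10, 0, 0, 0, 0],
    [10, 0, 0, -0.01, 0],
    [10, 0, 0, -0.017, 0],
    [10, 0, 0, -0.017, 0],
    [10, 0, 0, -0.017, 0]
  ]
}}

```text
t: 16.85
ee_pos: [519.9, -346.7, 118.7]
ee_rot: [-0.002, 0.719, 0.695, -0.0]
ft_force: [0.1, 0.3, -1.3]
opening: 17.1
gripper_force: 60.5
```

Run:
```python
from h import *
c=shot('top'); s=shot('scene'); st=env.get_state(); print(st['ee_pos'].round(1),st['ee_rot'].round(4),st['ft_force'].round(1))
a=cv2.resize(c['color'][195:245,390:500],None,fx=6,fy=6,interpolation=cv2.INTER_CUBIC)
b=cv2.resize(s['color'][255:350,225:335],None,fx=3,fy=3,interpolation=cv2.INTER_CUBIC)
b=cv2.copyMakeBorder(b,0,0,0,a.shape[1]-b.shape[1],cv2.BORDER_CONSTANT)
cv2.imwrite('pics/crop8.png',np.vstack([a,b]))
```

```text
[ 520.8 -347.6  120.5] [-4.000e-04  7.195e-01  6.945e-01  0.000e+00] [-1.   0.6 -0.8]
```

View pics/crop8.png

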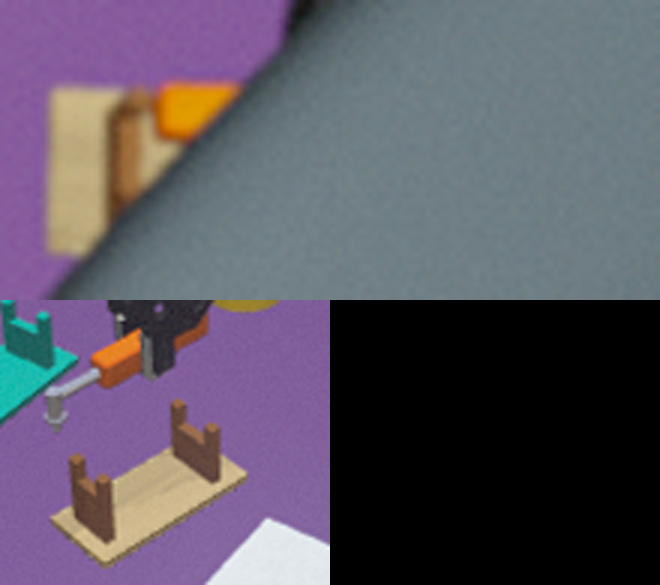

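Run:
```python
from h import *
c=load('top'); s=load('scene')
A=lambda x,y:(390+(x-2.5)/6,195+(y-2.5)/6); S=lambda x,y:(225+(x-1)/3,255+(y-301)/3)
for n,q,z in [('rear up',A(160,86),149),('rear lo',A(160,136),149)]: print(n,atz(c,*q,z).round(1))
for n,q,z in [('S tip',S(56,430),109),('S shoulder',S(55,414),121),('Shaft end top',S(54,391),142),('hdl front top l',S(92,358),149),('hdl front top r',S(110,368),149)]: print(n,atz(s,*q,z).round(1))
```

```text
rear up [ 527.7 -295.7  149. ]
rear lo [ 511.5 -295.2  149. ]
S tip [ 519.8 -423.8  109. ]
S shoulder [ 518.9 -422.8  121. ]
Shaft end top [ 521.9 -424.2  142. ]
hdl front top l [ 520.3 -391.1  149. ]
hdl front top r [ 536.4 -390.   149. ]
```

Scaled: -64 mm is -0.064, -58 mm is -0.058.

Request:
{"method": "servo_tool", "body": {
  "steps": [
    [10, 0, -0.003, -0.015, 0],
    [10, 0, -0.003, -0.032, 0],
    [10, 0, -0.003, -0.048, 0],
    [10, 0, -0.003, -0.058, 0],
    [10, 0, -0.003, -0.064, 0]
  ]
}}

```text
t: 17.37
ee_pos: [520.1, -350.8, 55.4]
ee_rot: [-0.001, 0.72, 0.694, -0.0]
ft_force: [0.2, -0.8, -1.8]
opening: 16.9
gripper_force: 60.5
```

Request:
{"method": "servo_tool", "body": {
  "steps": [
    [10, 0, 0, -0.004, 0],
    [10, 0, 0, -0.008, 0],
    [10, 0, 0, -0.012, 0],
    [10, 0, 0, -0.015, 0],
    [10, 0, 0, -0.015, 0]
  ]
}}

```text
t: 17.78
ee_pos: [520.5, -351.9, 41.6]
ee_rot: [-0.0, 0.72, 0.694, -0.0]
ft_force: [-0.6, -0.2, -2.4]
opening: 17.0
gripper_force: 60.5
```

Scaled: -4 mm is -0.004, -2 mm is -0.002.

Request:
{"method": "servo_tool", "body": {
  "steps": [
    [10, 0, 0, -0.002, 0],
    [10, 0, 0, -0.004, 0],
    [10, 0, 0, -0.004, 0]
  ]
}}

```text
t: 18.03
ee_pos: [520.5, -351.9, 37.6]
ee_rot: [-0.0, 0.72, 0.694, -0.0]
ft_force: [0.2, -0.2, -1.8]
opening: 16.9
gripper_force: 60.5
```

Scaled: -2 mm is -0.002, -1 mm is -0.001.

Request:
{"method": "servo_tool", "body": {
  "steps": [
    [10, 0, 0, -0.001, 0],
    [10, 0, 0, -0.002, 0],
    [10, 0, 0, -0.002, 0]
  ]
}}

```text
t: 18.28
ee_pos: [520.5, -351.9, 35.7]
ee_rot: [-0.0, 0.72, 0.694, -0.0]
ft_force: [0.8, -0.8, -1.2]
opening: 17.3
gripper_force: 60.5
```

Request:
{"method": "servo_tool", "body": {
  "steps": [
    [10, 0, 0, -0.001, 0],
    [10, 0, 0, -0.001, 0],
    [10, 0, 0, -0.001, 0]
  ]
}}

```text
t: 18.53
ee_pos: [520.7, -352.0, 35.1]
ee_rot: [0.0, 0.72, 0.694, 0.0]
ft_force: [-0.2, 0.5, -1.2]
opening: 16.8
gripper_force: 60.8
```

Request:
{"method": "servo_tool", "body": {
  "steps": [
    [10, 0, 0, -0.001, 0],
    [10, 0, 0, -0.001, 0],
    [10, 0, 0, -0.001, 0]
  ]
}}

```text
t: 18.78
ee_pos: [520.7, -352.0, 34.9]
ee_rot: [0.0, 0.72, 0.694, -0.0]
ft_force: [-2.1, 2.4, 5.2]
opening: 17.1
gripper_force: 61.5
```

Request:
{"method": "servo_tool", "body": {
  "steps": [
    [18, 0, 0, 0, 0],
    [22, 0, 0, 0, 0],
    [30, 0, 0, 0, 0],
    [40, 0, 0, 0, 0],
    [50, 0, 0, 0, 0]
  ]
}}

```text
t: 19.2
ee_pos: [520.5, -351.8, 33.3]
ee_rot: [-0.0, 0.72, 0.694, 0.0]
ft_force: [-0.3, 0.3, 1.2]
opening: 49.6
gripper_force: 0.0
```

Request:
{"method": "servo_tool", "body": {
  "steps": [
    [56, 0, 0, 0, 0],
    [60, 0, 0, 0, 0],
    [60, 0, 0, 0, 0]
  ]
}}

```text
t: 19.45
ee_pos: [520.6, -351.9, 33.7]
ee_rot: [-0.0, 0.72, 0.694, 0.0]
ft_force: [1.3, -0.7, 0.5]
opening: 60.1
gripper_force: 0.0
```

Scaled: 150 mm is 0.15, 110 mm is 0.11.

Request:
{"method": "servo_tool", "body": {
  "steps": [
    [60, 0, 0, 0.015, 0],
    [60, 0, 0, 0.035, 0],
    [60, 0, 0, 0.07, 0],
    [60, 0, 0, 0.11, 0],
    [60, 0, 0, 0.15, 0]
  ]
}}

```text
t: 19.87
ee_pos: [519.9, -351.3, 184.3]
ee_rot: [-0.001, 0.72, 0.694, -0.0]
ft_force: [1.0, -0.7, 1.0]
opening: 60.0
gripper_force: 0.0
```

Scaled: -200 mm is -0.2, -160 mm is -0.16.

Request:
{"method": "servo_tool", "body": {
  "steps": [
    [60, -0.04, -0.01, 0.01, 0],
    [60, -0.08, -0.02, 0.02, 0],
    [60, -0.12, -0.03, 0.02, 0],
    [60, -0.16, -0.04, 0.02, 0],
    [60, -0.2, -0.05, 0.02, 0]
  ]
}}

```text
t: 20.28
ee_pos: [319.3, -402.2, 204.5]
ee_rot: [0.001, 0.72, 0.694, -0.0]
ft_force: [-0.2, -1.0, 0.2]
opening: 59.7
gripper_force: 0.0
```

Scaled: -100 mm is -0.1, -70 mm is -0.07.

Request:
{"method": "servo_tool", "body": {
  "steps": [
    [60, -0.035, -0.015, 0, 0],
    [60, -0.07, -0.03, 0, 0],
    [60, -0.1, -0.05, 0, 0],
    [60, -0.1, -0.06, 0, 0],
    [60, -0.1, -0.06, 0, 0]
  ]
}}

```text
t: 20.7
ee_pos: [219.2, -463.8, 203.8]
ee_rot: [0.001, 0.722, 0.692, -0.0]
ft_force: [-0.1, 0.6, -0.1]
opening: 59.9
gripper_force: 0.0
```

Run:
```python
from h import *
c=shot('top'); shot('scene'); st=env.get_state(); print(st['ee_pos'].round(1),st['ft_force'].round(1))
hsv=cv2.cvtColor(c['color'],cv2.COLOR_BGR2HSV); m=cv2.inRange(hsv,(8,180,150),(22,255,255))[195:250,380:500]
v,u=np.nonzero(m); r=cv2.minAreaRect(np.c_[u+380,v+195].astype(np.float32)); print(r, len(u))
P=np.array([atz(c,a+380,b+195,61) for a,b in zip(u,v)]); print(P.min(0).round(1),P.max(0).round(1),P.mean(0).round(1)); print('yaw slope',np.polyfit(P[:,1],P[:,0],1))
D=np.array([pt(c,a+380,b+195) for a,b in zip(u,v)]);print('top z',np.median(D[:,2]),np.polyfit(D[:,1],D[:,2],1))
for n in ('top0',):
    im=cv2.imread('pics/top0.png'); m0=cv2.inRange(cv2.cvtColor(im,cv2.COLOR_BGR2HSV),(8,180,150),(22,255,255))[195:250,380:500]; v,u=np.nonzero(m0); P=np.array([atz(c,a+380,b+195,61) for a,b in zip(u,v)]); print('before',P.min(0).round(1),P.max(0).round(1),P.mean(0).round(1),np.polyfit(P[:,1],P[:,0],1))
```

```text
[ 221.1 -461.7  203.8] [ 0.4  0.7 -0.1]
((431.4188232421875, 220.66455078125), (43.01150894165039, 8.433125495910645), 1.468800663948059) 362
[ 510.3 -390.5   61. ] [ 529.8 -300.3   61. ] [ 519.7 -345.3   61. ]
yaw slope [3.04163851e-02 5.30228441e+02]
top z 60.36112607281409 [  0.88563462 368.28270795]
before [ 510.3 -390.4   61. ] [ 531.9 -300.2   61. ] [ 519.9 -343.8   61. ] [3.68026558e-02 5.32550906e+02]
```

The puller lies as it did before: within about 1.5 mm, the same yaw, top at z≈60. One last look to confirm, then I hand in.

Run:
```python
from h import *
s=load('scene'); t=load('top')
a=cv2.resize(s['color'][215:245,405:460],None,fx=7,fy=7,interpolation=cv2.INTER_CUBIC)
b=cv2.resize(s['color'][280:340,235:320],None,fx=4,fy=4,interpolation=cv2.INTER_CUBIC)
d=cv2.resize(t['color'][160:300,160:350],None,fx=2,fy=2,interpolation=cv2.INTER_CUBIC)
H=280; w=np.zeros((530,740,3),np.uint8); w[:210,:385]=a; w[:240,390:730]=b; w[245:525,:380]=d
cv2.imwrite('pics/final.png',w)
```

```text
(no output)
```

View pics/final.png

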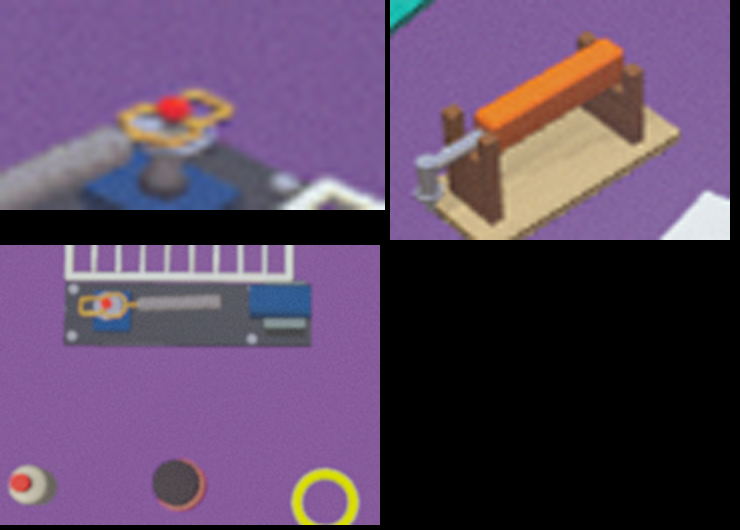

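The loop hangs under the red head (172,108), the puller is seated in its rest, and the jar, bottle and tape are where they were. Handing in.

```bash
python3 -c "
from h import *
print(env.sign_off())"
```

```text
the job is handed in; nothing more can be done
None
```

The job is handed in, with no verdict returned: the last pictures show the spring hooked on the post under the red head, the puller back in its wooden rest, and the jar, bottle and tape roll undisturbed.

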